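# Set up and extend the telescopic mast of the tablet stand

### The job

Set up the tablet stand for filming: carry the collapsed square mast to the round base plate and fit it fully down over the square spigot, upright with the foot flush on the plate. Then squeeze the release button in the side of the mast's head and pull the head straight up past the first stop to the second stop, the end of its travel, without lifting the mast off the plate. Finish while still holding the head up there at full extension (let go, it would slide back down), and leave the other things on the worktop where they are.

Things in the scene. Friction and masses are not known exactly. Their poses are not given: they have to be found in the camera images.
- stand: Fixed base: dark steel disc 100 mm in diameter, 10 mm thick, with an upright square steel spigot at its centre, 20 mm wide, sides along the body's x and y; full width to 26 mm above the worktop, then tapering to 10 mm at its tip at 34 mm. Origin: centre of the disc's underside, on the worktop. Stands in the right or the left work area, yaw varies
- stand_seat (a point): Point on the spigot's axis at the disc's upper face (10 mm above the worktop), axes as the stand: the mast's origin comes here when fully seated
- mast: Collapsed telescopic mast, loose, upright on its foot; 0.75 kg, mostly the outer tube. Square aluminium tube 44 mm wide (foot rim 56, top collar 46), 125 mm tall; square bore from below 23 mm wide, 36 mm deep, sides along x and y as the outside: fits the spigot in any of four yaws. On top the black head of the inner post (see head_grip). Origin: centre of the foot's underside; z up
- head_grip (a point): On the mast's axis in the head at button height, 153 mm above the foot while collapsed; rises with the post. Axes as the mast. Head: 34 mm along x, 30 along y, from 28 mm below to 22 above this point, plus a stud (18 mm across) to 32 above. Gripped across its plain x faces, the head is locked to the tube and carries the whole mast
- button_face (a point): Middle of the release button's outer face, on the head's +y side. Button 12 mm wide, 26 high, stands out 5.5 mm; flush when pressed. The -y face behind it is plain: fingers that pinch the head across y (35.5 mm over the button, 30 mm once flush) press the button and hold the head at once
- post (a joint): Draw-out of the post, m: 0 collapsed (start), 0.035 first stop, 0.070 second stop (hard end). Button out: locked at 0 and at the first stop, pulling lifts the whole mast. Button held in: slides past the first stop at about 2.5 N, less than the tube's weight. No lock at the second stop: let go, it slides down to the first. Pulled beyond, the mast leaves the plate
- release (a joint): How far the button is pressed in, m: 0 out, 0.0055 flush; sprung, about 1.5 N at first and 5 N when flush; the lock is free from 0.004 on
- garlic: bystander: a whole garlic bulb, 56 mm across and 56 mm high, between the task's two places. Origin under its middle
- potato_a: bystander: potato, 59x86x51 mm. Origin under its middle
- salt: bystander: salt shaker with a metal top, 44 mm across, 90 mm high. Origin under its middle
- tomato_a: bystander: tomato, 74 mm across, 69 mm high. Origin under its middle
- spice_1: bystander: round spice jar, 46 mm across, 106 mm high. Origin under its middle
- match_box: bystander: match box lying flat, 35x52x14 mm. Origin under its middle
Things that resemble listed ones, but are neither listed nor needed, are in the scene too. What is shaped like the mast but red is not meant.

How it is judged (in metres and radians):
On the way, in this order (a step that is already met when the one before it is completed fails the run):
1. the collapsed mast is seated fully down on the spigot, upright, button not pressed (horizontal distance between mast and stand_seat below 0.005 m and z of mast in the frame of stand_seat below 0.004 m and angle between mast's own z axis and vertical below 0.06 rad and value of joint post below 0.005 m and value of joint release below 0.002 m), for 0.2 s.
2. the release button is pressed with the mast seated and still collapsed (horizontal distance between mast and stand_seat below 0.005 m and z of mast in the frame of stand_seat below 0.004 m and angle between mast's own z axis and vertical below 0.06 rad and value of joint release above 0.004 m and value of joint post below 0.01 m), for 0.1 s.
At the end, for the whole second after the job is handed in: Post drawn out more than 65 of 70 mm (head grip point over 222 mm above the worktop), fingers still on the mast with more than 2 N; outer tube seated: origin within 5 mm sideways of the seat, less than 4 mm above it, upright within 0.06 rad, at rest (horizontal distance between mast and stand_seat below 0.005 m and z of mast in the frame of stand_seat below 0.004 m and angle between mast's own z axis and vertical below 0.06 rad and value of joint post above 0.065 m and height (world z) of head_grip above 0.222 m and contact force between the fingers and mast above 2 N and linear speed of mast below 0.02 m/s); the arm keeps its last pose, push and grip.
It fails at once if a bystander (garlic, potato, salt shaker, tomato, spice jar, match box) is moved more than 40 mm (distance of any of garlic, potato_a, salt, tomato_a, spice_1, match_box from where it was at the start of the episode above 0.04 m).
It fails at once if the mast is tipped over (angle between mast's own z axis and vertical above 0.6 rad).
It also fails if it takes over 45 s, if anything falls off the work surface, if the arm or the gripper's body presses on something with over 40 N, if the wrist force passes 120 N, or if a joint passes its speed limit or range.

### The arm

A 6-joint arm with a two-finger parallel gripper is mounted at the origin on a cart in front of the work surface, level with it; the furniture and walls round the work are solid. World frame = base frame: x ahead of the robot, y to its left, z up, the work surface at z = 0. Lengths are in mm, angles in rad, forces in N, time in s.
With the tool pointing down it reaches from about 300 to 950 mm from the base axis. Payload 3.1 kg.
Tool frame: the origin (TCP) lies midway between the tips of the shut fingers; the grasp point (between the pads) lies 19 mm behind it; z points along the fingers, y is the line along which they close (so a half turn about z gives the same grasp; the last joint's range is limited). The gripper opens to 85 mm and grips with 20 to 120 N. Pads are 22 mm wide; open, the fingers measure 114 mm over their backs; the gripper's body (76 mm by 85 mm) begins 54 mm behind the grasp point. The pads swing forward as they close: fully open they stand 13 mm farther back than shut.
Start: joints at [-1.391, 0.308, 1.634, -0, 1.2, -0.07], TCP at [154.479, -605.614, 231.272] pointing down, gripper open.
Joint ranges: [-3.06, 3.06], [-0.79, 1.96], [0.05, 2.63], [-1.19, 4.34], [0.05, 2.64], [-2.94, 2.94]. Speed limits (rad/s): [2.79, 2.79, 3.14, 3.14, 3.14, 3.14].

### API

Orientations are given as [roll, pitch, yaw] about the fixed x, y, z axes, in that order (R = Rz(yaw) Ry(pitch) Rx(roll)).
In Python, from plant import ctrl, vision gives the robot as it stands.
- The arm moves only by the tool move_arm, never from a script. Its argument "increments" is a list that holds one entry, the list of rows, each a list of 4 numbers: the shift along the tool's x, y, z in m, then the turn about the tool's z in rad. In form: [[[x, y, z, spin], ...]]. A call has exactly 5 rows; each row shifts and turns the commanded pose from where the row before left it, along the tool's axes as they then stand; what a row does not reach is not made up. A row lasts 1/12 s, in which the tool goes at most 41.7 mm and 7.16 degrees, less where a joint would pass 70% of its speed; a pose out of reach is approached as far as the arm can. A call is refused whole if a number of a shift passes 0.0417 or a number of a turn 0.125, either way. A call with a gripper value outside its range is refused whole. "gripper" is the finger opening in m, from 0 to 0.0854, set as the call begins (left out, the last holds). The fingers move at their own pace and stop on an object; the grip force is fixed at half the most. Time passes only in rows, so rows that do not move let the fingers close, or fill a call up. It gives the time, the measured TCP pose, the force, the opening and the grip force at its end, in the units of the state.
- ctrl.sense(): the state, without advancing time (a new reading comes with each control period).
- vision.camera(name): name is "scene" or "side" or "wrist"; returns the picture (400x640x3 uint8, red, green, blue); there is no depth.
- vision.calibration(name): a dict with "intrinsics" (3x3 intrinsics, pixels), "k1" (the pictures are not rectified: a ray, as slopes to the right and down, at radius r is drawn at 1 + k1 r^2 times it, then the intrinsics apply), "cam_to_world" (4x4, takes a point from camera to world coordinates). Camera axes: x right, y down, z forward; pixel columns grow to the right and rows downward; lengths in mm; the calibration is good to about 2 mm. A picture is of the moment at which its call begins: read the wrist's pose just before it. calibration takes no time and is no camera call; for the wrist camera it gives the pose at the moment of the call.
- ctrl.hand_in(): hands the job in; it is judged then, once.
The state is a dict: "clock": time; "q": joint angles; "joint_vel": joint speeds; "effort": joint torques, N m; "tool_pos": TCP position; "tool_rot": TCP orientation; "wrist_force": force on the tool from outside, world axes, zero at the start; "wrist_torque": the same for the moment, N m; "grip_width": finger opening in mm; "grip_force": force on a finger pad.
Only numpy, scipy, OpenCV 4.12 (cv2) and the standard library are available. Lean on these libraries where they do the work, as an engineer would, in place of code of your own. Each camera call takes 0.05 s, during which the arm holds its last target. There are 200 camera calls.

## Working session

There is one attempt and no reset: what is moved stays moved. The work goes in short steps, Python scripts to look and compute and a tool call to move; the robot and the scene stay as the last step left them, time stands still between calls to the robot, and variables do not carry over. Pictures are saved under pics/ and viewed, at most 10 in all, crops included, and the job is handed in when it is done.

Besides the shell and the picture viewer there is one more tool, called after ">>>" as name(argument=value, ...), one argument or row to a line, values as JSON. move_arm: Moves the arm, as the interface text tells. Its arguments: {"type":"object","properties":{"increments":{"type":"array"},"gripper":{"type":"number"}},"required":["increments"]}

```bash
mkdir -p pics; cat > h.py <<'E'
import numpy as np, cv2
from plant import ctrl, vision
def snap(n,f):
    c=vision.calibration(n); im=vision.camera(n); cv2.imwrite('pics/'+f+'.png',im[:,:,::-1]); return im,c
def ray(c,u,v):
    K=np.array(c['intrinsics']);T=np.array(c['cam_to_world'])
    p=cv2.undistortPoints(np.array([[[u,v]]],float),K,np.array([c['k1'],0,0,0.]))[0,0]
    d=T[:3,:3]@np.array([p[0],p[1],1]); return T[:3,3],d
def onz(c,u,v,z):
    o,d=ray(c,u,v); return o+d*(z-o[2])/d[2]
def proj(c,P):
    K=np.array(c['intrinsics']);T=np.linalg.inv(np.array(c['cam_to_world']))
    p=T[:3,:3]@np.array(P,float)+T[:3,3]; x,y=p[:2]/p[2]; s=1+c['k1']*(x*x+y*y)
    return K[:2,:2]@np.array([x*s,y*s])+K[:2,2]
E
python3 - <<'E'
from h import *
import pickle
d={}
for n in ['scene','side','wrist']:
    im,c=snap(n,n+'0'); d[n]=c
    print(n,np.round(c['cam_to_world'],2).tolist(),c['k1'])
a=cv2.imread('pics/scene0.png')
s=ctrl.sense(); print({k:s[k] for k in ['clock','tool_pos','tool_rot','wrist_force','grip_width']})
E
```

```text
scene [[-0.63, -0.38, 0.68, -271.14], [-0.78, 0.29, -0.56, 913.24], [0.02, -0.88, -0.47, 648.9], [0.0, 0.0, 0.0, 1.0]] -0.11919736739041221
side [[0.96, -0.08, 0.25, 227.19], [-0.26, -0.38, 0.89, -645.32], [0.02, -0.92, -0.39, 536.41], [0.0, 0.0, 0.0, 1.0]] -0.05647809314805283
wrist [[0.25, -0.92, -0.3, 230.89], [-0.97, -0.24, -0.07, -584.92], [-0.0, 0.31, -0.95, 372.47], [0.0, 0.0, 0.0, 1.0]] -0.03385509021676103
{'clock': 0.15, 'tool_pos': array([ 154.34804556, -604.97605371,  230.30111684]), 'tool_rot': array([-3.13978307e+00, -1.35258041e-04,  2.49748458e-01]), 'wrist_force': array([ 0.43492258, -0.00460496,  0.81555158]), 'grip_width': 85.48517348674756}
```

View pics/scene0.png

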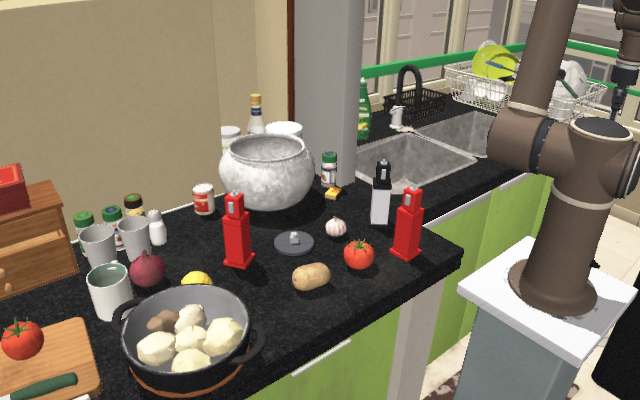

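View pics/side0.png

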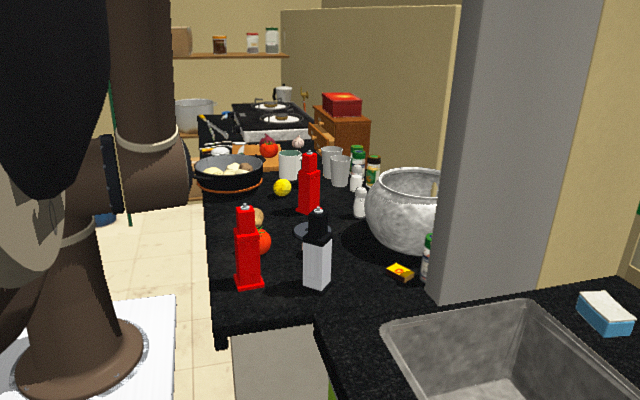

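The scene view shows the grey mast at about (382,200) with its black head at (383,172), the stand disc at (294,242), the garlic at (336,226) and red decoys at (237,235) and (407,225). The side view shows the mast at (317,260) and the stand partly hidden behind it at (312,230).

```bash
python3 - <<'E'
from h import *
cs=vision.calibration('scene'); cd=vision.calibration('side')
def tri(a,b):
    o1,d1=ray(cs,*a);o2,d2=ray(cd,*b)
    s=np.linalg.lstsq(np.stack([d1,-d2],1),o2-o1,rcond=None)[0]
    p,q=o1+d1*s[0],o2+d2*s[1]; return np.round((p+q)/2),np.round(np.linalg.norm(p-q),1)
print('stud',tri((383.5,160),(318.5,209)))
for n,u,v,z in [('disc',294,242,10),('spig',294,234,34),('garlic',336,235,0),('red1',237,262,0),('red2',407,253,0),('tom',359,265,10),('potato',311,286,5),('spice',329,186,0),('match',333,194,10)]:
    print(n,np.round(onz(cs,u,v,z)))
print('match side',onz(cd,400,273,7), 'red2',onz(cd,250,285,0),'spice', onz(cd,428,283,0))
a=cv2.imread('pics/scene0.png')[145:265,270:430]; b=cv2.imread('pics/side0.png')[195:315,230:390]
cv2.imwrite('pics/z0.png',np.vstack([cv2.resize(a,None,fx=2.5,fy=2.5,interpolation=2),cv2.resize(b,None,fx=2.5,fy=2.5,interpolation=2)]))
E
```

```text
stud (array([443., 115., 182.]), np.float64(1.9))
disc [490. 363.  10.]
spig [490. 363.  34.]
garlic [462. 249.   0.]
red1 [516. 510.   0.]
red2 [295. 164.   0.]
tom [323. 300.  10.]
potato [337. 429.   5.]
spice [685.  86.   0.]
match [623. 123.  10.]
match side [633.21640156 110.82222707   7.        ] red2 [304.52069363 152.61290425   0.        ] spice [681.29329117  68.76745389   0.        ]
```

View pics/z0.png

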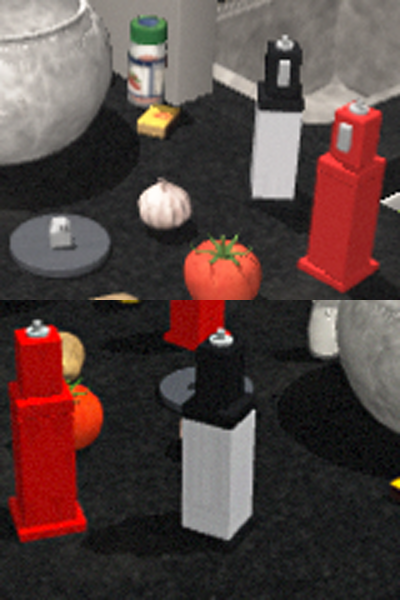

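The crop shows the mast's button facing the scene camera (crop 284,72) and the spigot at crop (62,235). The stud puts the mast axis at about (443,115), and the disc is at about (490,363). I'll move over the mast.

>>> move_arm(
  increments=[
    [[0.023,-0.0313,-0.004,0],[0.023,-0.0313,-0.004,0],[0.023,-0.0313,-0.004,0],[0.023,-0.0313,-0.004,0],[0.023,-0.0313,-0.004,0]],
  ],
)

```text
clock: 0.57
tool_pos: [227.4, -423.6, 250.9]
tool_rot: [-3.141, -0.0, 0.249]
wrist_force: [0.6, -0.1, -0.2]
grip_width: 85.2
grip_force: 0.0
```

>>> move_arm(
  increments=[
    [[0.023,-0.0313,-0.004,0],[0.023,-0.0313,-0.004,0],[0.023,-0.0313,-0.004,0],[0.023,-0.0313,-0.004,0],[0.023,-0.0313,-0.004,0]],
  ],
)

```text
clock: 0.98
tool_pos: [300.0, -243.6, 271.3]
tool_rot: [-3.142, -0.0, 0.249]
wrist_force: [0.7, 0.2, 0.1]
grip_width: 85.3
grip_force: 0.0
```

>>> move_arm(
  increments=[
    [[0.023,-0.0313,-0.002,0],[0.023,-0.0313,-0.002,0],[0.023,-0.0313,-0.002,0],[0.023,-0.0313,-0.002,0],[0.023,-0.0313,-0.002,0]],
  ],
)

```text
clock: 1.4
tool_pos: [372.8, -63.5, 281.4]
tool_rot: [3.141, -0.001, 0.25]
wrist_force: [0.6, 0.3, -0.7]
grip_width: 85.5
grip_force: 0.0
```

>>> move_arm(
  increments=[
    [[0.023,-0.0313,0,0],[0.023,-0.0313,0,0],[0.023,-0.0313,0,0],[0.023,-0.0313,0,0],[0.023,-0.0313,0,0]],
  ],
)

```text
clock: 1.82
tool_pos: [445.5, 116.8, 281.2]
tool_rot: [3.141, -0.0, 0.251]
wrist_force: [1.1, -1.8, 0.2]
grip_width: 85.5
grip_force: 0.0
```

>>> move_arm(
  increments=[
    [[0,0,0,-0.12],[0,0,0,-0.12],[0,0,0,-0.12],[0,0,0,-0.12],[0,0,0,-0.12]],
  ],
)

```text
clock: 2.23
tool_pos: [445.1, 114.9, 280.8]
tool_rot: [-3.141, 0.001, 0.856]
wrist_force: [-0.7, 0.3, 0.9]
grip_width: 85.8
grip_force: 0.0
```

>>> move_arm(
  increments=[
    [[0,0,0,-0.12],[0,0,0,-0.12],[0,0,0,-0.12],[0,0,0,-0.12],[0,0,0,-0.12]],
  ],
)

```text
clock: 2.65
tool_pos: [445.1, 114.6, 280.9]
tool_rot: [-3.141, 0.0, 1.456]
wrist_force: [-0.2, -0.6, -0.3]
grip_width: 85.3
grip_force: 0.0
```

>>> move_arm(
  increments=[
    [[0,0,0,-0.12],[0,0,0,-0.12],[0,0,0,-0.12],[0,0,0,-0.12],[0,0,0,-0.12]],
  ],
)

```text
clock: 3.07
tool_pos: [445.1, 114.6, 280.9]
tool_rot: [-3.141, -0.0, 2.056]
wrist_force: [-0.0, -0.3, 0.8]
grip_width: 85.5
grip_force: 0.0
```

>>> move_arm(
  increments=[
    [[0,0,0,-0.12],[0,0,0,-0.12],[0,0,0,0],[0,0,0,0],[0,0,0,0]],
  ],
)

```text
clock: 3.48
tool_pos: [445.3, 114.7, 281.1]
tool_rot: [-3.141, -0.0, 2.287]
wrist_force: [0.6, 0.2, 0.5]
grip_width: 85.1
grip_force: 0.0
```

```bash
python3 - <<'E'
from h import *
import pickle
im,c=snap('wrist','w1'); pickle.dump(c,open('w1.pkl','wb'))
s=ctrl.sense(); print({k:np.round(s[k],3) for k in ['clock','q','tool_pos','tool_rot','wrist_force','grip_width']})
print([np.round(proj(c,p)) for p in [(443,115,185),(443,115,125),(443,115,0)]])
E
```

```text
{'clock': np.float64(3.533), 'q': array([ 0.157, -0.066,  1.95 ,  0.   ,  1.258, -0.56 ]), 'tool_pos': array([445.362, 114.644, 281.168]), 'tool_rot': array([-3.141, -0.   ,  2.288]), 'wrist_force': array([-0.009,  0.193, -0.422]), 'grip_width': np.float64(85.292)}
[array([318., 203.]), array([319., 182.]), array([319., 156.])]
```

View pics/w1.png

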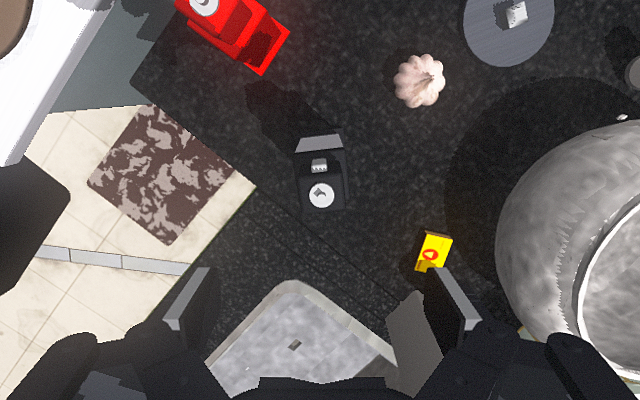

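The wrist view shows the mast below: stud at (321,195), button at (320,166) facing image-up (tool +x), slightly turned. The stand is at (508,20) with its spigot at (516,14). Next I'll zoom in on both for yaw.

```bash
python3 - <<'E'
from h import *
import pickle
c=pickle.load(open('w1.pkl','rb'))
a=cv2.imread('pics/w1.png')
m=cv2.resize(a[120:220,280:360],None,fx=5,fy=5,interpolation=2);n=cv2.resize(a[0:50,480:544],None,fx=5,fy=5,interpolation=2)
n=cv2.copyMakeBorder(n,0,m.shape[0]-n.shape[0],0,0,0)
cv2.imwrite('pics/z1.png',np.clip(np.hstack([m,n])*1.6,0,255).astype('uint8'))
print('stud',onz(c,321,195,185))
E
```

```text
stud [440.97029767 120.78052311 185.        ]
```

View pics/z1.png

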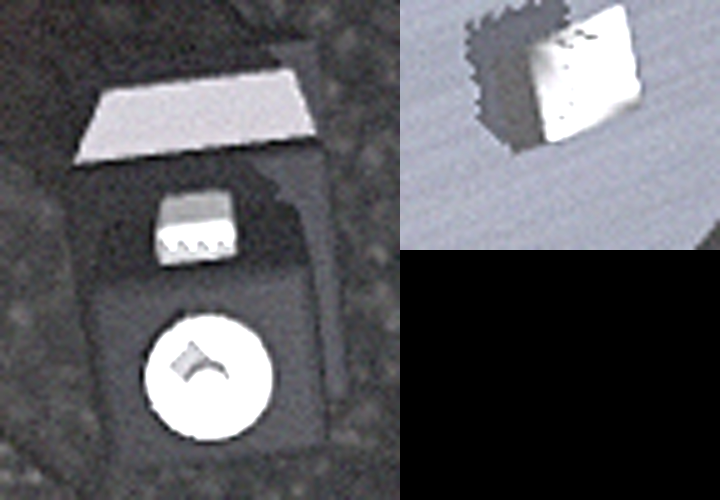

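```bash
python3 - <<'E'
from h import *
import pickle
c=pickle.load(open('w1.pkl','rb'))
s=ctrl.sense(); yaw=s['tool_rot'][2]; tp=s['tool_pos']
P=lambda u,v,z:onz(c,u,v,z)
st=P(321.6,195.4,185); print('stud',st)
def seg(a,b,z):
    p,q=P(*a,z),P(*b,z);d=q-p;print(z,np.linalg.norm(d),np.degrees(np.arctan2(d[1],d[0])),(p+q)/2)
for z in (125,115): seg((294.6,152.8),(343.4,147.2),z)
seg((300,138.4),(338.6,134),8)
print('yaw',np.degrees(yaw),'tool y angle',np.degrees(yaw)-90)
R=np.array([[np.cos(yaw),np.sin(yaw)],[np.sin(yaw),-np.cos(yaw)]])  # cols: tool x, y
print('to stud tool xy', R.T@(st[:2]-tp[:2]))
# disc center: ellipse visible bottom; spigot top quad
a=cv2.imread('pics/w1.png')
for z,pts in ((34,[(516,12)]),):
    for p in pts: print('spig',P(*p,z))
E
```

```text
stud [441.48019378 120.8366518  185.        ]
125 41.529865302902145 47.67048988676898 [425.2168665  136.02386401 125.        ]
115 42.92143421288983 47.67048988676894 [426.23626269 134.73434325 115.        ]
8 45.194570412265186 47.555687936123945 [426.85771433 133.35349913   8.        ]
yaw 131.0784317767564 tool y angle 41.07843177675639
to stud tool xy [7.21908951 1.14300572]
spig [491.69261067 359.67915741  34.        ]
```

>>> move_arm(
  increments=[
    [[0.0062,0.0011,0.0,0],[0,0,0.01,-0.114],[0,0,0.025,0],[0,0,0.035,0],[0,0,0.03,0]],
  ],
)

```text
clock: 3.95
tool_pos: [442.3, 120.6, 180.6]
tool_rot: [3.14, 0.001, 2.403]
wrist_force: [-0.5, -0.2, -0.7]
grip_width: 85.8
grip_force: 0.0
```

>>> move_arm(
  increments=[
    [[0,0,0.027,0],[0,0,0.02,0],[0,0,0,0],[0,0,0,0],[0,0,0,0]],
  ],
)

```text
clock: 4.37
tool_pos: [443.3, 120.5, 135.5]
tool_rot: [3.14, 0.001, 2.404]
wrist_force: [0.3, 0.5, -0.3]
grip_width: 85.5
grip_force: 0.0
```

>>> move_arm(
  increments=[
    [[0,0,0,0],[0,0,0,0],[0,0,0,0],[0,0,0,0],[0,0,0,0]],
  ],
  gripper=0.02,
)

```text
clock: 4.78
tool_pos: [442.3, 119.7, 135.2]
tool_rot: [-3.141, 0.001, 2.404]
wrist_force: [-1.5, -1.3, 5.5]
grip_width: 33.2
grip_force: 59.4
```

>>> move_arm(
  increments=[
    [[0,0,0,0],[0,0,0,0],[0,0,0,0],[0,0,0,0],[0,0,0,0]],
  ],
)

```text
clock: 5.2
tool_pos: [442.4, 119.7, 135.2]
tool_rot: [-3.141, 0.001, 2.404]
wrist_force: [-1.8, -1.3, 6.3]
grip_width: 33.5
grip_force: 59.5
```

>>> move_arm(
  increments=[
    [[0,0,-0.01,0],[0,0,-0.02,0],[0,0,-0.025,0],[0,0,-0.025,0],[0,0,-0.015,0]],
  ],
)

```text
clock: 5.62
tool_pos: [442.0, 120.2, 230.5]
tool_rot: [3.141, -0.0, 2.404]
wrist_force: [1.0, 0.3, -6.0]
grip_width: 33.1
grip_force: 63.0
```

>>> move_arm(
  increments=[
    [[0,0.012,0,0],[0,0.025,0,0],[0,0.03,0,0],[0,0.03,0,0],[0,0.025,0,0]],
  ],
)

```text
clock: 6.03
tool_pos: [524.2, 212.0, 226.9]
tool_rot: [-3.14, -0.002, 2.404]
wrist_force: [-0.0, -0.2, -6.4]
grip_width: 33.3
grip_force: 62.8
```

>>> move_arm(
  increments=[
    [[0,0,0,0],[0,0,0,0],[0,0,0,0],[0,0,0,0],[0,0,0,0]],
  ],
)

```text
clock: 6.45
tool_pos: [523.1, 209.7, 228.3]
tool_rot: [-3.14, -0.001, 2.403]
wrist_force: [-0.3, -1.4, -7.3]
grip_width: 33.5
grip_force: 63.2
```

```bash
python3 - <<'E'
from h import *
import pickle
im,c=snap('wrist','w2'); pickle.dump(c,open('w2.pkl','wb'))
print([np.round(proj(c,p)) for p in [(490,361,34),(490,361,10)]])
u,v=np.round(proj(c,(490,361,20))).astype(int)
a=cv2.imread('pics/w2.png')
cv2.imwrite('pics/z2.png',np.hstack([cv2.resize(a,(512,320)),np.vstack([cv2.resize(a[max(v-40,0):max(v-40,0)+80,u-34:u+34],(272,320),interpolation=2)])]))
print(u-34,max(v-40,0))
s=ctrl.sense(); print(s['tool_pos'],s['tool_rot'],s['wrist_force'],s['grip_width'])
E
```

```text
[array([423.,  33.]), array([416.,  37.])]
385 0
[523.45660468 209.69634899 228.73835524] [-3.14053458e+00 -6.00831225e-04  2.40314991e+00] [-0.98689124  0.40152586 -6.93217886] 33.7730352894923
```

View pics/z2.png

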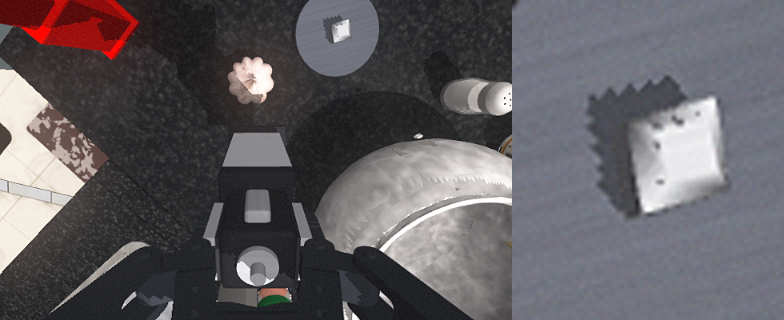

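The wrist view shows the held mast square to the tool and the whole disc, centred near (421,44) at full resolution. The spigot's near base edge runs from about (417,54) to (439,47).

```bash
python3 - <<'E'
from h import *
import pickle
c=pickle.load(open('w2.pkl','rb'));a=cv2.imread('pics/w2.png')
g=a.astype(int).sum(2)[:110,340:500]
m=((g>215)).astype('uint8')
m=cv2.morphologyEx(m,cv2.MORPH_OPEN,np.ones((3,3)))
n,l,st,ce=cv2.connectedComponentsWithStats(m); i=1+np.argmax(st[1:,4]); print(st[i],ce[i])
cn=max(cv2.findContours((l==i).astype('uint8'),0,1)[0],key=cv2.contourArea)
h=cv2.convexHull(cn)[:,0]+[340,0]
h=np.array([p for p in h if p[1]>1])
P=np.array([onz(c,u,v,10)[:2] for u,v in h])
A=np.c_[2*P,np.ones(len(P))];x=np.linalg.lstsq(A,(P**2).sum(1),rcond=None)[0]
print('disc',x[:2],'r',np.sqrt(x[2]+x[0]**2+x[1]**2))
b=((g>450)).astype('uint8');n,l,st,ce=cv2.connectedComponentsWithStats(b)
for i in range(1,n):
    if st[i,4]>80:
        cn=cv2.findContours((l==i).astype('uint8'),0,1)[0][0]+[340,0];h=cv2.approxPolyDP(cv2.convexHull(cn),1.5,True)[:,0]
        print(st[i],cv2.minAreaRect(cn),h.tolist())
def seg(p,q,z):
    p,q=onz(c,*p,z),onz(c,*q,z);d=q-p;print(z,np.linalg.norm(d),np.degrees(np.arctan2(d[1],d[0])),(p+q)/2)
seg((417,53.75),(439.5,47),10)
seg((414,32.5),(436.5,23.75),26)
seg((439.5,47),(436.5,23.75),20)
E
```

```text
[  29    0  105   96 8328] [81.04190682 43.79166667]
disc [496.10804534 362.1090122 ] r 49.44018732558886
[ 76  24  22  29 442] ((426.0992431640625, 38.08755111694336), (27.134557723999023, 21.146242141723633), 86.42366790771484) [[435, 24], [437, 44], [429, 49], [418, 52], [416, 46], [418, 31]]
10 21.822745628847986 64.12232875999028 [507.06570912 361.8792011   10.        ]
26 20.924767767791725 68.36789041456133 [488.72399479 366.84727037  26.        ]
20 20.111543577502886 150.65982491668802 [501.80256268 373.61772794  20.        ]
```

>>> move_arm(
  increments=[
    [[0,0,0,-0.1],[0,0,0,-0.1],[0,0,0,-0.105],[0.006,0.009,0,0],[0.012,0.018,0,0]],
  ],
)

```text
clock: 6.92
tool_pos: [519.4, 240.7, 229.4]
tool_rot: [-3.14, 0.001, 2.703]
wrist_force: [0.3, -0.1, -7.2]
grip_width: 33.5
grip_force: 63.3
```

>>> move_arm(
  increments=[
    [[0.02,0.029,0,0],[0.02,0.029,0,0],[0.0164,0.023,0,0],[0.01,0.014,0,0],[0.004,0.0052,0,0]],
  ],
)

```text
clock: 7.33
tool_pos: [496.1, 366.5, 229.5]
tool_rot: [3.139, -0.001, 2.709]
wrist_force: [0.0, 0.7, -6.8]
grip_width: 33.6
grip_force: 63.4
```

>>> move_arm(
  increments=[
    [[0,0,0.01,0],[0,0,0.015,0],[0,0,0.01,0],[0,0,0,0],[0,0,0,0]],
  ],
)

```text
clock: 7.75
tool_pos: [496.5, 361.2, 192.5]
tool_rot: [-3.138, -0.002, 2.707]
wrist_force: [0.6, -0.4, -6.4]
grip_width: 33.2
grip_force: 63.3
```

```bash
python3 - <<'E'
from h import *
import pickle
s=ctrl.sense(); tp=s['tool_pos']; print(s['clock'],tp,s['tool_rot'],s['wrist_force'])
ims=[];cs=[]
for n in ('scene','side','wrist'):
    im,c=snap(n,n+'3'); cs.append(c)
    u,v=np.round(proj(c,(496.5,362.3,100 if n!='wrist' else 245))).astype(int); x0,y0=max(u-40,0),max(v-65,0)
    print(n,x0,y0); ims.append(cv2.resize(im[y0:y0+130,x0:x0+80],(264,429),interpolation=2))
cv2.imwrite('pics/z3.png',np.hstack(ims)[:,:,::-1])
pickle.dump(cs,open('c3.pkl','wb'))
E
```

```text
7.75 [496.47543324 361.15980365 192.50378969] [-3.13806160e+00 -1.97679056e-03  2.70707561e+00] [ 0.63336343 -0.40971858 -6.40930807]
scene 252 144
side 273 132
wrist 275 280
```

View pics/z3.png

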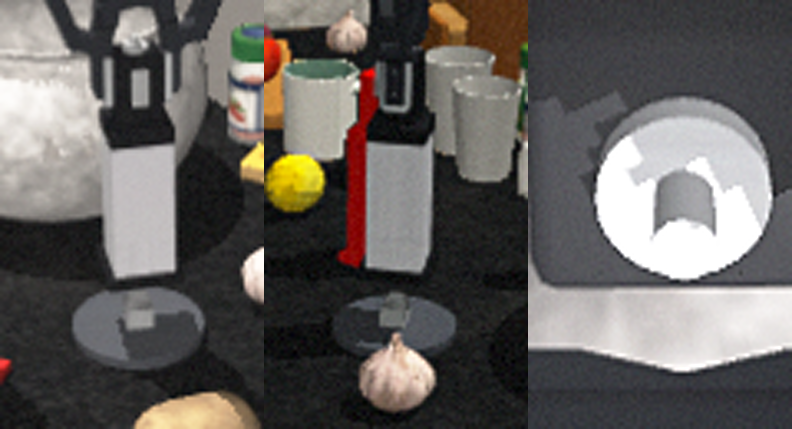

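The scene and side crops show the mast hanging above the disc. The tube bottom is at crop x of about 141 and 399, and the spigot at about 139 and 396, so it looks aligned to within a few mm. Now I'll put numbers on that offset.

```bash
python3 - <<'E'
from h import *
import pickle
cs=pickle.load(open('c3.pkl','rb'))
z0=192.5-135
R=[];B=[]
for n,c,org in (('scene',cs[0],(252,144)),('side',cs[1],(273,132))):
    a=cv2.imread(f'pics/{n}3.png').astype(int).sum(2)
    if n=='scene': rows=range(215,224);lo,hi=274,312
    else: rows=range(195,210);lo,hi=300,330
    mid=(lo+hi)//2
    for v in rows[::4]:
        r=a[v]; th=(r[mid]+r[lo-1 if n=='scene' else hi])/2
        th=r[mid]*.6
        L=mid
        while r[L]>th:L-=1
        Rr=mid
        while r[Rr]>th:Rr+=1
        f=lambda i,j:i+(th-r[i])/(r[j]-r[i])*(j-i)
        ul,ur=f(L,L+1),f(Rr,Rr-1)
        # prediction of tube edges (44 mm square, yaw 65.1) at this row
        t=np.radians(65.1); best=None
        for z in np.arange(z0+5,z0+115,1):
            cc=[proj(c,(496.5+22*(sx*np.cos(t)-sy*np.sin(t)),361.2+22*(sx*np.sin(t)+sy*np.cos(t)),z)) for sx in(-1,1) for sy in(-1,1)]
            cc=sorted(cc,key=lambda p:p[0]); vv=(cc[0][1]+cc[-1][1])/2
            if best is None or abs(vv-v)<best[0]: best=(abs(vv-v),cc[0][0],cc[-1][0],z)
        print(n,v,'meas',round(ul,1),round(ur,1),'pred',np.round(best[1:],1))
    # disc extents at its widest row
    cx=proj(c,(496.3,362.2,10)); pts=np.array([proj(c,(496.3+50*np.cos(k),362.2+50*np.sin(k),10)) for k in np.linspace(0,6.28,200)])
    print(n,'disc pred',np.round(cx,1),np.round([pts[:,0].min(),pts[:,0].max(),pts[:,1].min(),pts[:,1].max()],1))
    for v in range(int(cx[1])-3,int(cx[1])+5,2): print(v,a[v,int(pts[:,0].min())-4:int(pts[:,0].min())+5],a[v,int(pts[:,0].max())-4:int(pts[:,0].max())+5])
E
```

```text
scene 215 meas 283.3 304.6 pred [282.1 303.6  84.5]
scene 219 meas 283.5 304.6 pred [282.2 303.6  73.5]
scene 223 meas 284.8 304.6 pred [282.3 303.6  62.5]
scene disc pred [292.8 240.9] [272.5 312.9 229.9 252.6]
237 [164 150 142 131 133 138 121 212 307] [335 339 339 326 203 124 101 121 109]
239 [123 129 119 124 112 128 259 322 339] [196 216 229 326 341 220 129 121 122]
241 [148 132 117 114 114 137 309 331 330] [183 188 182 315 334 313 147 122 112]
243 [129 120 121 132 129 150 313 338 332] [181 195 200 186 328 222  98 127  99]
side 195 meas 303.2 323.4 pred [302.9 322.9 106.5]
side 199 meas 303.2 323.4 pred [302.9 322.8  95.5]
side 203 meas 303.1 323.1 pred [302.9 322.7  84.5]
side 207 meas 303.2 322.9 pred [302.8 322.6  73.5]
side disc pred [312.3 228.6] [293.4 331.2 220.4 237.4]
225 [ 79  63  56  74  75  85  74 117 125] [200 137 101  87  94 106  82 108  70]
227 [ 87 106  76  61  87 110 113 124 125] [268 274 264 182  89  90 104 110 107]
229 [112  86  61   9  60 125 117 146 120] [259 244 274 255 134 104  74 100  80]
231 [ 56  61  34  40  40 144 140 122 128] [253 268 267 258 106  97  92 100  88]
```

>>> move_arm(
  increments=[
    [[0.0014,0.001,0,0],[0,0,0.006,0],[0,0,0.01,0],[0,0,0.006,0],[0,0,0.002,0]],
  ],
)

```text
clock: 8.32
tool_pos: [495.0, 363.4, 167.8]
tool_rot: [-3.138, -0.002, 2.709]
wrist_force: [0.1, -0.4, -7.7]
grip_width: 33.6
grip_force: 63.1
```

>>> move_arm(
  increments=[
    [[0,0,0.003,0],[0,0,0.003,0],[0,0,0.002,0],[0,0,0,0],[0,0,0,0]],
  ],
)

```text
clock: 8.73
tool_pos: [496.4, 364.0, 162.2]
tool_rot: [-3.141, -0.0, 2.709]
wrist_force: [-1.0, -0.2, -6.2]
grip_width: 33.5
grip_force: 63.5
```

>>> move_arm(
  increments=[
    [[0,0,0.002,0],[0,0,0.002,0],[0,0,0.002,0],[0,0,0,0],[0,0,0,0]],
  ],
)

```text
clock: 9.15
tool_pos: [496.1, 363.9, 155.5]
tool_rot: [-3.14, -0.0, 2.709]
wrist_force: [-0.5, -1.9, -8.8]
grip_width: 33.0
grip_force: 63.5
```

>>> move_arm(
  increments=[
    [[0,0,0.002,0],[0,0,0.003,0],[0,0,0.002,0],[0,0,0,0],[0,0,0,0]],
  ],
)

```text
clock: 9.57
tool_pos: [496.1, 363.9, 148.6]
tool_rot: [-3.14, -0.001, 2.709]
wrist_force: [-1.1, -3.3, -7.5]
grip_width: 33.5
grip_force: 63.5
```

>>> move_arm(
  increments=[
    [[0,0,0.001,0],[0,0,0.001,0],[0,0,0.001,0],[0,0,0,0],[0,0,0,0]],
  ],
)

```text
clock: 9.98
tool_pos: [496.3, 364.0, 146.6]
tool_rot: [-3.141, -0.0, 2.709]
wrist_force: [-2.9, -4.1, -2.9]
grip_width: 33.4
grip_force: 63.8
```

>>> move_arm(
  increments=[
    [[0,0,0.001,0],[0,0,0.0005,0],[0,0,0,0],[0,0,0,0],[0,0,0,0]],
  ],
)

```text
clock: 10.4
tool_pos: [496.3, 364.0, 145.5]
tool_rot: [-3.141, -0.0, 2.709]
wrist_force: [-2.7, -5.3, -1.3]
grip_width: 33.7
grip_force: 64.1
```

>>> move_arm(
  increments=[
    [[0,-0.001,0.0005,0],[0,0,0.0005,0],[0,0,0.0005,0],[0,0,0,0],[0,0,0,0]],
  ],
)

```text
clock: 10.82
tool_pos: [496.3, 363.8, 145.4]
tool_rot: [3.141, 0.0, 2.709]
wrist_force: [-4.9, -4.6, 2.5]
grip_width: 33.3
grip_force: 64.6
```

>>> move_arm(
  increments=[
    [[0,0,0,0],[0,0,0,0],[0,0,0,0],[0,0,0,0],[0,0,0,0]],
  ],
  gripper=0.0854,
)

```text
clock: 11.23
tool_pos: [497.1, 364.4, 144.2]
tool_rot: [3.139, 0.001, 2.709]
wrist_force: [-0.7, -0.0, -0.1]
grip_width: 85.2
grip_force: 0.0
```

>>> move_arm(
  increments=[
    [[0,0,0,0],[0,0,0,0],[0,0,0,0],[0,0,-0.003,0],[0,0,0,0]],
  ],
)

```text
clock: 11.65
tool_pos: [496.4, 363.7, 146.7]
tool_rot: [3.141, 0.0, 2.709]
wrist_force: [0.4, -0.6, 0.7]
grip_width: 85.3
grip_force: 0.0
```

```bash
python3 - <<'E'
from h import *
s=ctrl.sense(); tp=s['tool_pos']; print(s['clock'],tp,s['tool_rot'],s['wrist_force'],s['grip_width'])
ims=[]
for n in ('scene','side','wrist'):
    im,c=snap(n,n+'4')
    u,v=np.round(proj(c,(496.2,363.4,80 if n!='wrist' else 195))).astype(int); x0,y0=max(u-40,0),max(v-65,0)
    if n=='wrist': x0,y0=u-65,v-105; y0=min(y0,400-211)
    print(n,x0,y0,u,v); w,h=(80,130) if n!='wrist' else (130,211)
    ims.append(cv2.resize(im[y0:y0+h,x0:x0+w],(264,429),interpolation=2))
cv2.imwrite('pics/z4.png',np.hstack(ims)[:,:,::-1])
E
```

```text
11.65 [496.36482158 363.6581639  146.73737483] [3.14091383e+00 3.45667314e-04 2.70875146e+00] [ 0.39764335 -0.63548033  0.68702286] 85.26312286170977
scene 252 152 292 217
side 273 139 313 204
wrist 252 189 317 344
```

View pics/z4.png

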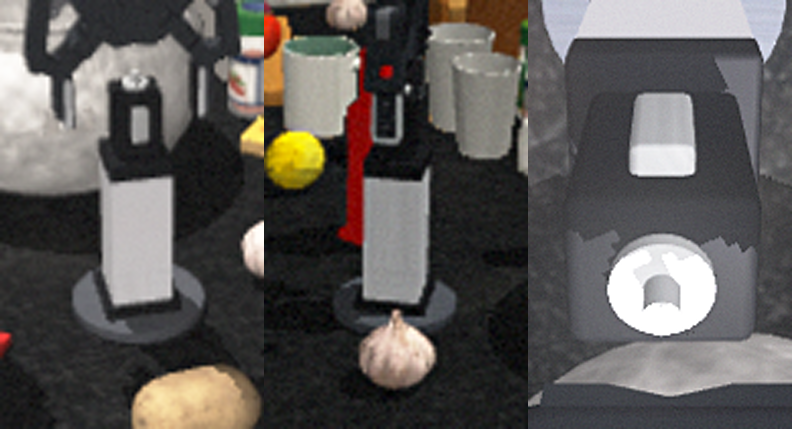

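The mast stands flush and upright on the disc in both views. In the wrist view the stud is at about (318,331). I'll turn the gripper 90° round the head and measure its centring.

>>> move_arm(
  increments=[
    [[0,0,0,0.1208],[0,0,0,0.1208],[0,0,0,0.1208],[0,0,0,0.1208],[0,0,0,0.1208]],
  ],
)

```text
clock: 12.22
tool_pos: [496.1, 363.4, 146.2]
tool_rot: [-3.141, -0.0, 2.099]
wrist_force: [-0.4, 0.1, 0.4]
grip_width: 85.6
grip_force: 0.0
```

>>> move_arm(
  increments=[
    [[0,0,0,0.1208],[0,0,0,0.1208],[0,0,0,0.1208],[0,0,0,0.1208],[0,0,0,0.1208]],
  ],
)

```text
clock: 12.63
tool_pos: [496.0, 363.4, 146.2]
tool_rot: [-3.141, 0.0, 1.495]
wrist_force: [-0.3, -1.0, -0.5]
grip_width: 85.4
grip_force: 0.0
```

>>> move_arm(
  increments=[
    [[0,0,0,0.1208],[0,0,0,0.1208],[0,0,0,0.1208],[0,0,0,0],[0,0,0,0]],
  ],
)

```text
clock: 13.05
tool_pos: [496.1, 363.4, 146.2]
tool_rot: [-3.142, 0.0, 1.141]
wrist_force: [0.4, 0.2, 0.1]
grip_width: 85.7
grip_force: 0.0
```

```bash
python3 - <<'E'
from h import *
import pickle
s=ctrl.sense(); tp=s['tool_pos']; print(s['clock'],tp,s['tool_rot'],s['wrist_force'],s['grip_width'])
im,c=snap('wrist','w5'); pickle.dump((c,tp),open('w5.pkl','wb'))
yaw=s['tool_rot'][2]
for z in(145,165,185,195): print(z,proj(c,(tp[0],tp[1],z)))
cv2.imwrite('pics/z5.png',cv2.resize(im[150:400,220:420],(600,600*250//200))[:600,:,::-1])
E
```

```text
13.05 [496.05053808 363.43297475 146.22529777] [-3.14155054e+00  9.03683281e-05  1.14146346e+00] [0.44310602 0.18102923 0.13994223] 85.66583563076537
145 [321.00464825 272.11250018]
165 [320.88229235 296.61034926]
185 [320.72284256 328.56423583]
195 [320.62361797 348.46595313]
```

View pics/z5.png

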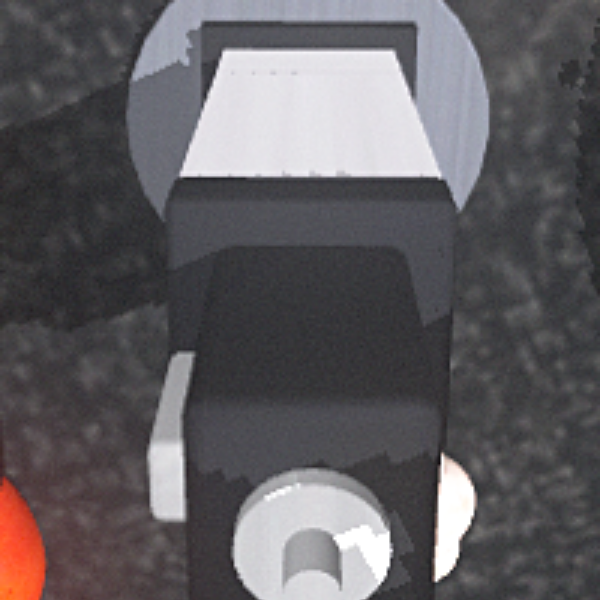

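The crop shows the head centre about 3 px right of the tool axis (stud at column 324, predicted 320.6). The mast sits about 1.1 mm toward +tool y, and the button is on the left at crop (168,440). I'll centre on it and squeeze in stages.

>>> move_arm(
  increments=[
    [[0,0.0011,0.002,0],[0,0,0,0],[0,0,0,0],[0,0,0,0],[0,0,0,0]],
  ],
  gripper=0.037,
)

```text
clock: 13.52
tool_pos: [496.7, 363.1, 144.2]
tool_rot: [-3.141, 0.0, 1.139]
wrist_force: [-2.5, 0.4, -0.0]
grip_width: 37.1
grip_force: 0.7
```

>>> move_arm(
  increments=[
    [[0,0,0,0],[0,0,0,0],[0,0,0,0],[0,0,0,0],[0,0,0,0]],
  ],
  gripper=0.032,
)

```text
clock: 13.93
tool_pos: [496.8, 363.1, 144.2]
tool_rot: [-3.141, 0.0, 1.138]
wrist_force: [-1.6, 0.7, 0.4]
grip_width: 31.8
grip_force: 3.0
```

>>> move_arm(
  increments=[
    [[0,0,0,0],[0,0,0,0],[0,0,0,0],[0,0,0,0],[0,0,0,0]],
  ],
  gripper=0.02,
)

```text
clock: 14.35
tool_pos: [497.0, 363.1, 144.4]
tool_rot: [-3.141, 0.0, 1.138]
wrist_force: [-1.1, 0.8, 1.7]
grip_width: 29.4
grip_force: 59.5
```

>>> move_arm(
  increments=[
    [[0,0,-0.001,0],[0,0,-0.001,0],[0,0,-0.002,0],[0,0,-0.002,0],[0,0,-0.002,0]],
  ],
)

```text
clock: 14.77
tool_pos: [497.0, 362.9, 152.2]
tool_rot: [-3.141, 0.0, 1.138]
wrist_force: [-0.8, 0.0, -1.6]
grip_width: 29.4
grip_force: 59.3
```

>>> move_arm(
  increments=[
    [[0,0,-0.004,0],[0,0,-0.006,0],[0,0,-0.006,0],[0,0,-0.006,0],[0,0,-0.004,0]],
  ],
)

```text
clock: 15.18
tool_pos: [497.1, 363.0, 179.5]
tool_rot: [3.142, -0.0, 1.138]
wrist_force: [-1.3, 0.4, -1.6]
grip_width: 29.3
grip_force: 59.3
```

>>> move_arm(
  increments=[
    [[0,0,-0.005,0],[0,0,-0.007,0],[0,0,-0.007,0],[0,0,-0.006,0],[0,0,-0.004,0]],
  ],
)

```text
clock: 15.6
tool_pos: [497.1, 363.0, 208.4]
tool_rot: [3.141, -0.0, 1.138]
wrist_force: [-1.1, 0.2, -2.4]
grip_width: 29.7
grip_force: 59.3
```

>>> move_arm(
  increments=[
    [[0,0,-0.003,0],[0,0,-0.001,0],[0,0,-0.001,0],[0,0,0,0],[0,0,0,0]],
  ],
)

```text
clock: 16.02
tool_pos: [497.1, 363.0, 212.3]
tool_rot: [3.141, -0.0, 1.138]
wrist_force: [-0.8, 0.2, -1.0]
grip_width: 29.5
grip_force: 59.5
```

>>> move_arm(
  increments=[
    [[0,0,-0.0008,0],[0,0,0,0],[0,0,0,0],[0,0,0,0],[0,0,0,0]],
  ],
)

```text
clock: 16.43
tool_pos: [497.1, 363.0, 212.9]
tool_rot: [3.142, 0.0, 1.138]
wrist_force: [-0.8, 0.6, -1.9]
grip_width: 29.5
grip_force: 59.4
```

```bash
python3 - <<'E'
from h import *
s=ctrl.sense(); print(s['clock'],s['tool_pos'],s['wrist_force'],s['grip_force'])
ims=[]
for n in ('scene','side'):
    im,c=snap(n,n+'6'); u,v=np.round(proj(c,(496.2,363.4,110))).astype(int)
    ims.append(cv2.resize(im[v-75:v+75,u-45:u+45],(360,600),interpolation=2))
cv2.imwrite('pics/z6.png',np.hstack(ims)[:,:,::-1])
E
```

```text
16.4333 [497.09989264 362.97503817 212.94300051] [-0.81817953  0.55460276 -1.9370497 ] 59.397679567337036
```

View pics/z6.png

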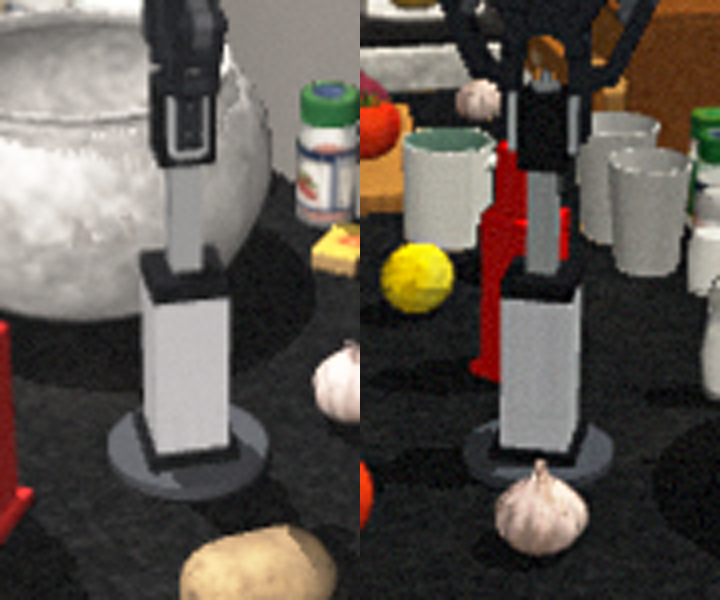

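The tube stands flush on the disc at crop (188,455) and the post is drawn out about 68.5 of 70 mm with the grip still holding. The force is below the tube's weight, so the mast is not lifted. Handing in.

```bash
python3 -c "
from plant import ctrl
print(ctrl.hand_in())"
```

```text
the job is handed in; nothing more can be done
None
```

I seated the mast on the spigot, drew the head out about 68.5 of 70 mm by the arm's readings, and handed in at 16.4 s with the gripper still holding it; hand-in returned no verdict.

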